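# Load the label rolls onto their unwind spindles

## Robot

A 6-joint arm with a two-finger parallel gripper is mounted at the origin on the work surface. World frame = base frame: x ahead of the robot, y to its left, z up, the work surface at z = 0. Lengths are in m, angles in rad, forces in N, time in s.
With the tool pointing down it reaches from about 0.25 to 0.775 m from the base axis. Payload 4 kg.
Tool frame: the origin (TCP) lies at the very end of the fingers, on their centre line; the grasp point (between the pads) lies 19 mm behind it; z points along the fingers, y is the direction in which the jaws open and shut (so a half turn about z gives the same grasp; the last joint's range is limited). The gripper opens to 94 mm and grips with 3 to 60 N. Pads are 16 mm wide; open, the fingers measure 119 mm over their backs; the gripper's body (75 mm by 177 mm) begins 78 mm behind the grasp point.
Start: joints at [1.237, 0.087, 1.371, -0, 1.684, -0.103], TCP at [0.126, 0.535, 0.176] pointing down, gripper open.
Joint ranges: [-3.1, 3.1], [-0.76, 2.03], [0.27, 2.55], [-1.08, 4.22], [0.17, 2.65], [-2.57, 2.57]. Speed limits (rad/s): [2.79, 2.79, 3.14, 3.14, 3.14, 3.14].

## Interface

Orientations are given as [roll, pitch, yaw] about the fixed x, y, z axes, in that order (R = Rz(yaw) Ry(pitch) Rx(roll)).
In Python, from bench import robot, snapshot, models gives the robot as it stands.
- The arm moves only by the tool arm_command, never from a script. Its argument "commands" is text: rows parted by semicolons, each of 7 numbers parted by spaces: the shift along the tool's x, y, z in mm, then the turn, a rotation vector about the tool's x, y, z in degrees, then the opening, from 0 (shut) to 1 (fully open). In form: tx ty tz rx ry rz hand; .... A call has 1 to 12 rows; each row shifts and turns the pose as measured when the row begins, along the tool's axes as they then stand; what a row does not reach is not made up. A row lasts 1/8 s, in which the tool goes at most 62.5 mm and 10.7 degrees, less where a joint would pass 70% of its speed; a pose out of reach is approached as far as the arm can. A call is refused whole if a number of a shift passes 62.5 or a number of a turn 10.7, either way. A call with a gripper value outside its range is refused whole. The fingers move at their own pace and stop on an object; the grip force is fixed at half the most. Time passes only in rows, so rows that do not move let the fingers close. It gives the time, the measured TCP pose, the force and the opening at its end, in the units of the state.
- robot.get_obs(): the state, without advancing time (a new reading comes with each control period).
- snapshot(name): name is "scene" or "top" or "wrist"; returns a dict with "img" (480x640x3 uint8, blue, green, red), "camera_matrix" (3x3 intrinsics, pixels), "dist" ([k1, k2, p1, p2, k3] as OpenCV has them; the pictures are not rectified), "origin" and "rotation" of the camera in the world. Camera axes: x right, y down, z forward; pixel columns grow to the right and rows downward; lengths in m; the calibration is good to about 2 mm. A picture is of the moment at which its call begins. There is no depth.
- robot.close_job(): hands the job in, once; it reports no verdict.
Trained networks look in a picture, given as the dict that the camera call returned (one of the last four; its "shot" number tells which), for a name from the list of things; names that differ only in an ending like _2 or _b are one class to them, and where a whole thing is asked for, a point or a joint stands for the part that bears it (a point fixed in the world has none). Each returns a list of dicts, best first, with "conf" (0 to 1); they miss things now and then, are a little off and sometimes report something else, mostly with a low value. They report only what shows in the picture. A call takes as long as a camera call. They do not tell look-alikes from the thing itself.
- models.spot_in(query, picture): "bbox" ([left, top, width, height] as shares, 0 to 1, of the picture: columns of its width, rows of its height, round what is visible of it).
- models.tip_of(query, picture): "centre" ([column, row] as shares, 0 to 1, of the picture: columns of its width, rows of its height: a listed point, or the origin of a listed thing).
The state is a dict: "time": time; "joint_positions": joint angles; "qvel": joint speeds; "joint_torque": joint torques, N m; "tool_pos": TCP position; "ee_rot": TCP orientation; "wrist_force": force on the tool from outside, world axes, zero at the start; "wrist_torque": the same for the moment, N m; "width": finger opening in m.
Only numpy, scipy, OpenCV 4.12 (cv2) and the standard library are available. Lean on these libraries where they do the work, as an engineer would, in place of code of your own. Each camera call takes 0.05 s, during which the arm holds its last target. There are 200 camera calls.

## Task

Load the four white label rolls onto the two spindles: the two rolls with the wide core go on the thick spindle, the two with the narrow core on the thin one, and on each spindle the larger roll goes on first, with the smaller roll on top of it. Lower every roll onto its post until it lies flat on what is under it, without dropping it. Leave the roll of parcel tape, the pen tub and the stapler where they are.

Things in the scene. Friction and masses are not known exactly. Their poses are not given: they have to be found in the camera images.
- roll_wide_large: Roll of white paper label stock on a brown cardboard core, lying flat, axis upright: a plain ring, outer diameter 66 mm (a slightly ten-sided outline, up to 2 mm more across the corners), round through-hole (core) 36 mm in diameter, 30 mm tall. Origin: centre of the underside, on the axis; z up along the axis. Its place: at the bottom on the thick spindle.
- roll_wide_small: Roll of white paper label stock on a brown cardboard core, lying flat, axis upright: a plain ring, outer diameter 50 mm (a slightly ten-sided outline, up to 2 mm more across the corners), round through-hole (core) 36 mm in diameter, 26 mm tall. Origin: centre of the underside, on the axis; z up along the axis. Its place: on top of the other roll on the thick spindle.
- roll_narrow_large: Roll of white paper label stock on a brown cardboard core, lying flat, axis upright: a plain ring, outer diameter 66 mm (a slightly ten-sided outline, up to 2 mm more across the corners), round through-hole (core) 18 mm in diameter, 30 mm tall. Origin: centre of the underside, on the axis; z up along the axis. Its place: at the bottom on the thin spindle.
- roll_narrow_small: Roll of white paper label stock on a brown cardboard core, lying flat, axis upright: a plain ring, outer diameter 50 mm (a slightly ten-sided outline, up to 2 mm more across the corners), round through-hole (core) 18 mm in diameter, 26 mm tall. Origin: centre of the underside, on the axis; z up along the axis. Its place: on top of the other roll on the thin spindle.
- spindle_thick: Fixed upright unwind spindle: round flat black base disc, 84 mm diameter and 10 mm thick, with a plain steel post 30 mm in diameter in its centre, its top 70 mm above the table (60 mm above the disc), top edge bevelled by 3 mm. Origin: centre of the base's underside, on the table and on the post's axis; z up. The first roll rests on the disc (its underside 10 mm above the table), the second on the first (its underside 40 mm above the table).
- spindle_thin: Fixed upright unwind spindle: round flat black base disc, 84 mm diameter and 10 mm thick, with a plain steel post 12 mm in diameter in its centre, its top 70 mm above the table (60 mm above the disc), top edge bevelled by 3 mm. Origin: centre of the base's underside, on the table and on the post's axis; z up. The first roll rests on the disc (its underside 10 mm above the table), the second on the first (its underside 40 mm above the table).
- parcel_tape: Bystander, loose, not to be shifted: big roll of clear brown parcel tape lying flat, outer diameter 100 mm, hole 76 mm, 48 mm tall. Origin: centre of the underside. It lies anywhere among the rolls and spindles.
- pen_tub: Bystander, loose, not to be shifted: white round tub, 68 mm across the rim and 85 mm tall, with three pens standing up to 123 mm above the table. Origin: centre of the underside.
- stapler: Bystander, loose, not to be shifted: black desk stapler, about 130 x 34 x 55 mm, lying along its own x. Origin: centre of the underside.
Things that resemble listed ones, but are neither listed nor needed, are in the scene too. What is shaped like the roll_narrow_small but blue, turquoise or yellow is not meant.

How it is judged:
By the outcome, as a careful person would: the job done as asked, in the order asked, and still so for the second after the job is handed in, with the robot touching nothing.
It also fails if it takes over 104 s, if anything falls off the work surface, if the arm or the gripper's body presses on something with over 40 N, if the wrist force passes 120 N, or if a joint passes its speed limit or range.

## Working session

There is one attempt and no reset: what is moved stays moved. The work goes in short steps, Python scripts to look and compute and a tool call to move; the robot and the scene stay as the last step left them, time stands still between calls to the robot, and variables do not carry over. Pictures are saved under pics/ and viewed, about 12 in all and at most 16, crops included, and the job is handed in when it is done.

Besides the shell and the picture viewer there is one more tool, called after "Request:" as a command line: name --argument value ..., lists and objects as JSON in quotes. arm_command: Moves the arm, as the interface text tells. Its arguments: {"type":"object","properties":{"commands":{"type":"string"}},"required":["commands"]}

```bash
mkdir -p pics; ls; cat > h.py <<'E'
import numpy as np, cv2
from bench import robot, snapshot, models
def ray(s,uv):
    p=cv2.undistortPoints(np.array([[uv]],float),np.array(s["camera_matrix"]),np.array(s["dist"]))[0,0]
    return np.array(s["rotation"])@np.array([p[0],p[1],1.0])
def at(s,uv,z):
    d=ray(s,uv);o=np.array(s["origin"]);return o+d*(z-o[2])/d[2]
def proj(s,P):
    R=np.array(s["rotation"]);t=-R.T@np.array(s["origin"])
    return cv2.projectPoints(np.array(P,float).reshape(-1,1,3),cv2.Rodrigues(R.T)[0],t,np.array(s["camera_matrix"]),np.array(s["dist"]))[0][:,0]
E
python3 - <<'E'
from h import *
for n in ("top","scene"):
    s=snapshot(n);cv2.imwrite(f"pics/{n}0.png",s["img"])
    print(n,np.round(s["origin"],3),np.round(s["rotation"],2).tolist(),np.round(s["camera_matrix"],1).tolist())
    for q in ["roll_wide_large","roll_wide_small","roll_narrow_large","roll_narrow_small","spindle_thick","spindle_thin","parcel_tape","pen_tub","stapler"]:
        for r in models.tip_of(q,s)[:5]:
            uv=np.array(r["centre"])*[640,480]; print(q,round(r["conf"],2),uv.round(),at(s,uv,0).round(3)[:2])
print(robot.get_obs())
E
```

```text
pics
top [ 0.515 -0.006  1.116] [-3.05, 0.01, -1.54] [[531.4, 0.0, 322.4], [0.0, 531.4, 239.6], [0.0, 0.0, 1.0]]Traceback (most recent call last):
  File "<stdin>", line 7, in <module>
  File "h.py", line 7, in at
    d=ray(s,uv);o=np.array(s["origin"]);return o+d*(z-o[2])/d[2]
                                                            ~^^^
IndexError: invalid index to scalar variable.
```

View pics/top0.png

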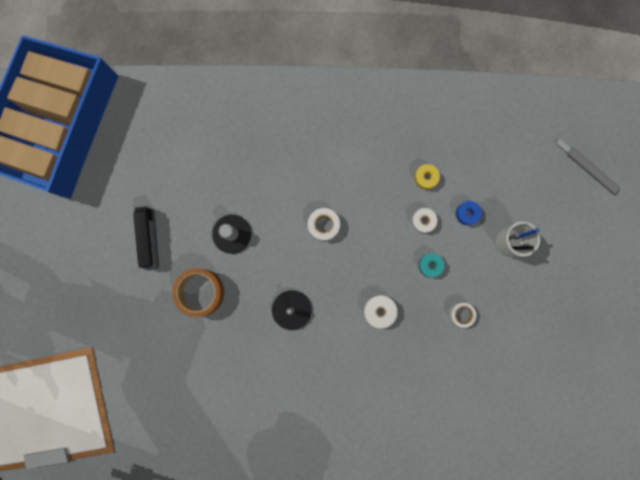

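The top view shows the rolls: wide large (324,224), narrow large (381,312), narrow small (425,220), wide small (464,315). The thick spindle is at (232,234) and the thin one at (292,310). The tape is at (198,292), the stapler at (145,238) and the tub at (523,240). The camera rotation is rpy, so I'll fix the helper.

```bash
sed -i 's/np.array(s\["rotation"\])/RR(s)/; 2a from scipy.spatial.transform import Rotation as Ro\ndef RR(s): return Ro.from_euler("xyz",s["rotation"]).as_matrix()' h.py
python3 - <<'E'
from h import *
for n in ("top","scene"):
    s=snapshot(n);cv2.imwrite(f"pics/{n}1.png",s["img"])
    print(n,np.round(s["origin"],3))
    for q in ["roll_wide_large","roll_wide_small","roll_narrow_large","roll_narrow_small","spindle_thick","spindle_thin","parcel_tape","pen_tub","stapler"]:
        for r in models.tip_of(q,s)[:5]:
            if r["conf"]<.3: continue
            uv=np.array(r["centre"])*[640,480]; print(q,round(r["conf"],2),uv.round(),at(s,uv,0).round(3)[:2])
s=snapshot("top")
for uv,z in (((324,224),.03),((381,312),.03),((425,220),.026),((464,315),.026),((226,230),.07),((290,310.5),.07),((232,234),.01),((292,310),.01),((198,292),.048),((523,240),.085),((432,265),.026),((469,213),.026),((428,176),.026)): print(uv,at(s,uv,z).round(3))
o=robot.get_obs();print({k:np.round(v,3).tolist() for k,v in o.items()})
s=snapshot("wrist");print(s["origin"],s["rotation"])
E
```

```text
top [ 0.515 -0.006  1.116]
roll_wide_large 0.66 [323. 222.] [0.653 0.011]
roll_wide_large 0.51 [378. 312.] [ 0.466 -0.11 ]
roll_narrow_large 0.63 [378. 310.] [ 0.471 -0.11 ]
roll_narrow_small 0.96 [428. 221.] [ 0.661 -0.21 ]
roll_narrow_small 0.84 [470. 213.] [ 0.682 -0.302]
roll_narrow_small 0.78 [426. 178.] [ 0.754 -0.206]
roll_narrow_small 0.6 [434. 269.] [ 0.56  -0.225]
spindle_thick 0.79 [234. 234.] [0.623 0.198]
spindle_thin 0.74 [290. 311.] [0.465 0.074]
parcel_tape 0.69 [203. 290.] [0.501 0.261]
pen_tub 0.72 [508. 243.] [ 0.618 -0.384]
stapler 0.61 [148. 241.] [0.602 0.385]
scene [ 1.17 -0.94  0.81]
roll_wide_large 0.73 [333. 250.] [0.65  0.007]
roll_wide_small 0.61 [184. 296.] [ 0.463 -0.282]
roll_narrow_large 0.69 [235. 254.] [ 0.466 -0.115]
roll_narrow_small 0.85 [246. 295.] [ 0.571 -0.216]
roll_narrow_small 0.76 [266. 338.] [ 0.675 -0.296]
roll_narrow_small 0.6 [387. 175.] [0.612 0.373]
roll_narrow_small 0.58 [287. 304.] [ 0.658 -0.196]
roll_narrow_small 0.58 [322. 321.] [ 0.743 -0.204]
spindle_thin 0.63 [282. 216.] [0.476 0.065]
parcel_tape 0.83 [332. 182.] [0.499 0.267]
[... 239 characters left out ...]
.07 ]
(290, 310.5) [0.468 0.07  0.07 ]
(232, 234) [0.621 0.202 0.01 ]
(292, 310) [0.466 0.07  0.01 ]
(198, 292) [0.498 0.259 0.048]
(523, 240) [ 0.618 -0.386  0.085]
(432, 265) [ 0.567 -0.216  0.026]
(469, 213) [ 0.677 -0.293  0.026]
(428, 176) [ 0.753 -0.206  0.026]
{'time': 1.15, 'joint_positions': [1.237, 0.087, 1.371, 0.0, 1.684, -0.103], 'qvel': [-0.001, 0.001, -0.0, 0.0, 0.0, 0.001], 'joint_torque': [-0.0, -34.004, -30.261, 0.072, 0.024, 0.0], 'tool_pos': [0.126, 0.535, 0.176], 'ee_rot': [3.142, -0.0, 2.911], 'wrist_force': [-0.804, 0.199, 0.008], 'wrist_torque': [-0.024, 0.019, 0.018], 'width': 0.094}
[0.05863611 0.5500505  0.3844364 ] [ 2.90160656e+00 -4.24230256e-04  1.34057855e+00]
```

View pics/scene1.png

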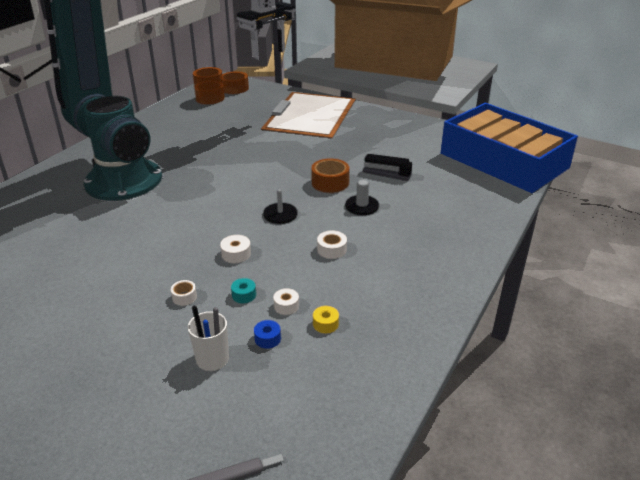

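The scene view agrees with the top view: the wide-core rolls are at (332,244) and (184,292), the narrow ones at (236,249) and (287,301), and the thick post is at (362,195). I'll write a planner helper, then move over the thick spindle with yaw at 90°.

```bash
cat >> h.py <<'E'
def plan(x,y,z,n,yaw=np.pi/2,hand=1,start=None):
    o=robot.get_obs() if start is None else start
    p=np.array(o["tool_pos"]);R=Ro.from_euler("xyz",o["ee_rot"]);T=Ro.from_euler("xyz",[np.pi,0,yaw])
    rv=(R.inv()*T).as_rotvec();m=max(1,int(np.ceil(np.degrees(np.linalg.norm(rv))/10.2)));m=max(m,1)
    d=(np.array([x,y,z])-p)/n;out=[]
    for i in range(n):
        Ri=R*Ro.from_rotvec(rv*min(i/m,1)); t=Ri.inv().apply(d)*1000
        r=np.degrees(rv)/m if i<m else np.zeros(3)
        out.append(" ".join(f"{v:.1f}" for v in [*t,*r])+f" {hand}")
    print("now",p.round(4),np.round(o["ee_rot"],3),"w",round(o["width"],4),"t",o["time"]);print("; ".join(out))
E
python3 -c "
from h import *
plan(.622,.202,.176,12)"
```

```text
now [0.1258 0.5354 0.176 ] [ 3.142 -0.     2.911] w 0.094 t 1.2
-46.6 -17.6 -0.0 0.0 -0.0 9.6 1; -48.9 -9.6 -0.0 0.0 -0.0 9.6 1; -49.8 -1.3 -0.0 0.0 -0.0 9.6 1; -49.3 7.0 -0.0 0.0 -0.0 9.6 1; -47.5 15.2 -0.0 0.0 -0.0 9.6 1; -44.3 22.9 -0.0 0.0 -0.0 9.6 1; -39.8 29.9 0.0 0.0 -0.0 9.6 1; -34.3 36.1 0.0 0.0 -0.0 9.6 1; -27.8 41.3 -0.0 0.0 0.0 0.0 1; -27.8 41.3 -0.0 0.0 0.0 0.0 1; -27.8 41.3 -0.0 0.0 0.0 0.0 1; -27.8 41.3 -0.0 0.0 0.0 0.0 1
```

Request:
arm_command --commands "-47 -18 0 0 0 9.6 1; -49 -10 0 0 0 9.6 1; -50 -1 0 0 0 9.6 1; -49 7 0 0 0 9.6 1; -47 15 0 0 0 9.6 1; -44 23 0 0 0 9.6 1; -40 30 0 0 0 9.6 1; -34 36 0 0 0 9.6 1; -28 41 0 0 0 0 1; -28 41 0 0 0 0 1; -28 41 0 0 0 0 1; -28 41 0 0 0 0 1"

```text
time: 2.7
tool_pos: [0.6248, 0.1813, 0.1765]
ee_rot: [3.139, -0.004, 1.533]
wrist_force: [0.5, 1.0, 0.4]
width: 0.0942
```

```bash
python3 - <<'E'
from h import *
s=snapshot("wrist");cv2.imwrite("pics/w1.png",s["img"])
print(s["origin"],s["rotation"],proj(s,[[.622,.202,.07],[.622,.202,.01]]))
plan(.622,.202,.176,2)
E
```

```text
[0.62651712 0.24803144 0.38520192] [ 2.90602501e+00 -2.29234622e-03 -3.72627118e-02] [[313.805948   203.99119431]
 [314.34619774 194.75800471]]
now [0.6292 0.176  0.1748] [ 3.136 -0.     1.527] w 0.0939 t 2.75
12.9 -4.2 -0.6 0.3 -0.0 -2.5 1; 13.0 -3.6 -0.6 0.0 0.0 0.0 1
```

View pics/w1.png

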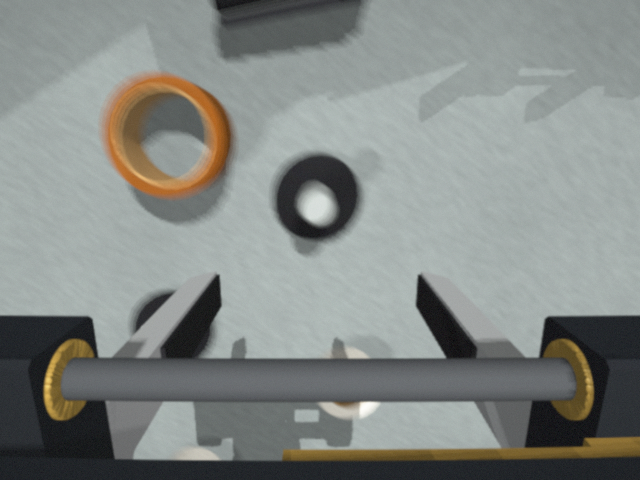

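The post shows at (317,204) and the disc at (317,196), within 3 px of the prediction, but the arm was still settling. I'll settle and measure with image fits.

Request:
arm_command --commands "0 0 0 0 0 0 1; 0 0 0 0 0 0 1"

```text
time: 3.0
tool_pos: [0.6295, 0.1751, 0.1738]
ee_rot: [3.138, -0.0, 1.525]
wrist_force: [-0.8, 0.5, -0.6]
width: 0.0942
```

```bash
cat >> h.py <<'E'
def ell(s,xy,z,rad,lo=None,hi=None,dark=False,win=1.5):
    """fit the horizontal circle of radius rad near xy at height z: threshold (Otsu) in a window, nearest-area contour"""
    c=proj(s,[[*xy,z]])[0];r=np.linalg.norm(proj(s,[[xy[0]+rad,xy[1],z]])[0]-c)
    g=cv2.cvtColor(s["img"],cv2.COLOR_BGR2GRAY);W=int(r*win)+3;x0,y0=(c-W).astype(int).clip(0);k=g[y0:y0+2*W,x0:x0+2*W]
    t,b=cv2.threshold(k,0,255,(cv2.THRESH_BINARY_INV if dark else cv2.THRESH_BINARY)|(cv2.THRESH_OTSU if lo is None else 0)) if lo is None else cv2.threshold(k,lo,255,cv2.THRESH_BINARY_INV if dark else cv2.THRESH_BINARY)
    cs=[q for q in cv2.findContours(b,cv2.RETR_LIST,cv2.CHAIN_APPROX_NONE)[0] if len(q)>8]
    best=min(cs,key=lambda q:abs(np.sqrt(cv2.contourArea(q)/np.pi)/r-1)+np.linalg.norm(np.array(cv2.fitEllipse(q)[0])+[x0,y0]-c)/r)
    e=cv2.fitEllipse(best);uv=np.array(e[0])+[x0,y0]
    return uv.round(1),np.round(e[1],1),round(2*r,1),at(s,uv,z)[:2].round(4)
E
python3 - <<'E'
from h import *
s=snapshot("wrist");cv2.imwrite("pics/w2.png",s["img"])
print("disc",ell(s,(.622,.202),.01,.042,dark=True),"post",ell(s,(.622,.202),.07,.0135,lo=110,win=1.2))
t=snapshot("top")
for n,xy,z,rad,a in (("WL",(.645,.009),.03,.033,dict(lo=150)),("NL",(.468,-.112),.03,.033,dict(lo=150)),("NS",(.66,-.2),.026,.025,dict(lo=150)),("WS",(.466,-.284),.026,.025,dict(lo=150)),("thick",(.622,.202),.01,.042,dict(dark=True)),("thin",(.466,.07),.01,.042,dict(dark=True)),("postT",(.622,.202),.07,.0135,{}),("post t",(.466,.07),.07,.006,{})): print(n,ell(t,xy,z,rad,**a))
plan(.622,.202,.176,2)
E
```

```text
disc (array([306.7, 187.8]), array([88.1, 89.6]), np.float64(89.9), array([0.6203, 0.2023])) post (array([305.6, 193.4]), array([34.5, 40.3]), np.float64(34.3), array([0.621 , 0.2044]))
WL (array([322.4, 223.3]), array([29.8, 33.1]), np.float64(31.8), array([0.6463, 0.0119]))
NL (array([378.8, 311.6]), array([30.5, 31.4]), np.float64(32.5), array([ 0.4688, -0.1078]))
NS (array([424.3, 219.5]), array([24.3, 25.1]), np.float64(23.9), array([ 0.6607, -0.1989]))
WS (array([463.8, 314.6]), array([21.4, 23.4]), np.float64(24.4), array([ 0.4667, -0.2833]))
thick (array([222.2, 233.8]), array([58.1, 67.3]), np.float64(39.6), array([0.6208, 0.2228]))
thin (array([291.9, 309.8]), array([39.1, 40.5]), np.float64(40.6), array([0.4666, 0.0702]))
postT (array([233.9, 232.5]), array([ 5.8, 13.3]), np.float64(13.5), array([0.6183, 0.1869]))
post t (array([289. , 310.9]), array([5.8, 6.4]), np.float64(6.1), array([0.467 , 0.0717]))
now [0.6292 0.1757 0.1741] [ 3.138 -0.     1.526] w 0.094 t 3.1
13.0 -4.2 -0.9 0.2 -0.0 -2.6 1; 13.2 -3.6 -0.9 0.0 0.0 0.0 1
```

Request:
arm_command --commands "-40 4 5 0 0 -2.6 1; -40 4 5 0 0 0 1; -40 4 5 0 0 0 1; -40 4 5 0 0 0 1; -25 0 5 0 0 0 1; 0 0 0 0 0 0 1; 0 0 0 0 0 0 1"

```text
time: 3.98
tool_pos: [0.6417, -0.0036, 0.1528]
ee_rot: [3.132, -0.003, 1.588]
wrist_force: [-0.4, 0.4, -0.1]
width: 0.0937
```

```bash
python3 - <<'E'
from h import *
s=snapshot("wrist");cv2.imwrite("pics/w3.png",s["img"])
print("out",ell(s,(.646,.0115),.03,.033,lo=150),"hole",ell(s,(.646,.0115),.03,.018,win=1.3))
plan(.646,.0115,.1,2)
E
```

```text
out (array([320.2, 212. ]), array([42.6, 43.4]), np.float64(78.3), array([0.644 , 0.0076])) hole (array([320. , 212.1]), array([45.9, 47. ]), np.float64(42.7), array([0.6438, 0.0075]))
now [ 0.6417 -0.0035  0.1528] [ 3.132e+00 -3.000e-03  1.588e+00] w 0.0941 t 4.025
7.4 2.0 26.4 0.5 -0.2 1.0 1; 7.5 2.1 26.4 0.0 0.0 0.0 1
```

View pics/w3.png

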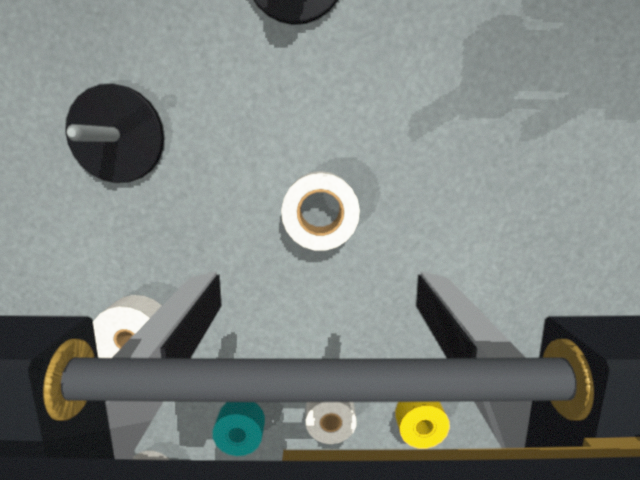

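The roll is clear at (320,212), and its rim gives (0.644, 0.0076). Descending in stages.

Request:
arm_command --commands "6 1 35 0.5 -0.2 1 1; 5 1 35 0 0 0 1; 0 0 25 0 0 0 1; 0 0 0 0 0 0 1; 0 0 0 0 0 0 1"

```text
time: 4.65
tool_pos: [0.6462, 0.0158, 0.0603]
ee_rot: [3.133, -0.0, 1.58]
wrist_force: [-1.0, -0.6, 0.0]
width: 0.094
```

```bash
python3 - <<'E'
from h import *
s=snapshot("wrist")
print("hole",ell(s,(.644,.0076),.03,.018,win=1.3))
plan(.644,.0076,.006,2)
E
```

```text
hole (array([314.4, 266.7]), array([60.1, 64. ]), np.float64(57.2), array([0.6438, 0.0077]))
now [0.6461 0.0158 0.0602] [ 3.133 -0.     1.58 ] w 0.094 t 4.7
-4.1 -1.3 27.1 0.5 -0.0 0.5 1; -4.1 -1.1 27.1 0.0 0.0 0.0 1
```

Request:
arm_command --commands "-8 -2 20 0.5 0 0.5 1; 0 0 17 0 0 0 1; 0 0 10 0 0 0 1; 0 0 0 0 0 0 1; 0 0 0 0 0 0 1"

```text
time: 5.32
tool_pos: [0.6453, 0.0067, 0.0117]
ee_rot: [3.14, -0.0, 1.57]
wrist_force: [-0.7, 0.3, 0.3]
width: 0.0938
```

```bash
python3 -c "
from h import *
plan(.644,.0076,.006,1)"
```

```text
now [0.6453 0.0067 0.0117] [ 3.14 -0.    1.57] w 0.0938 t 5.325
0.9 -1.3 5.7 0.1 -0.0 -0.1 1
```

Close the gripper.

Request:
arm_command --commands "1 -1 6 0 0 0 1; 0 0 0 0 0 0 1; 0 0 0 0 0 0 0.5; 0 0 0 0 0 0 0.5; 0 0 0 0 0 0 0.5; 0 0 0 0 0 0 0.5; 0 0 0 0 0 0 0.5; 0 0 0 0 0 0 0.5"

```text
time: 6.32
tool_pos: [0.6455, 0.0079, 0.0072]
ee_rot: [3.137, 0.0, 1.57]
wrist_force: [-0.2, -0.1, -0.0]
width: 0.047
```

Width 47 mm means the fingers didn't stop on the 66 mm roll. Looking.

```bash
python3 - <<'E'
from h import *
s=snapshot("wrist");cv2.imwrite("pics/w4.png",s["img"])
E
```

```text
(no output)
```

View pics/w4.png

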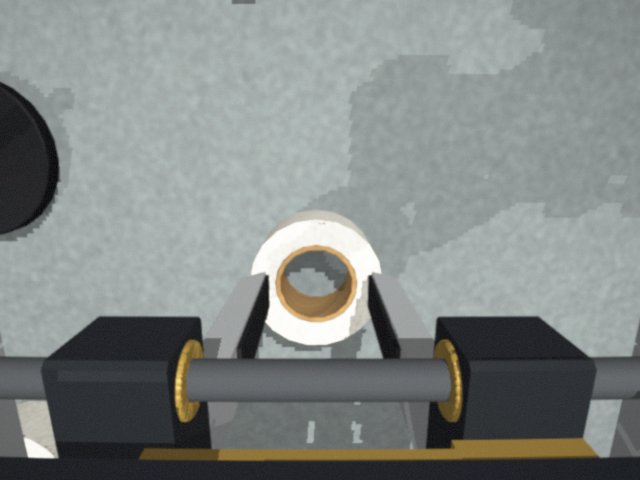

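```bash
python3 - <<'E'
from h import *
s=snapshot("wrist")
o=robot.get_obs();p=np.array(o["tool_pos"])
print(o["width"],p,"hole",ell(s,(.644,.012),.03,.018,win=1.3),s["origin"],s["rotation"])
print(proj(s,[p,p+[0,0,.019],p+[.0235,0,.019],p+[-.0235,0,0],p+[.0235,0,0]]))
t=snapshot("top");print([ (r["conf"],(np.array(r["centre"])*[640,480]).round(1)) for r in models.tip_of("roll_wide_large",t)])
cv2.imwrite("pics/t5.png",cv2.resize(t["img"][150:300,200:420],None,fx=3.5,fy=3.5,interpolation=cv2.INTER_CUBIC))
E
```

```text
0.046833371667479515 [0.64547622 0.00783392 0.00710667] hole (array([314.9, 282.3]), array([74.2, 79.2]), np.float64(73.2), array([0.6434, 0.0086])) [0.64422219 0.07549037 0.21557043] [ 2.90164538e+00 -4.75293701e-03 -3.86726629e-04]
[[318.74403179 269.3265558 ]
 [318.97182621 281.00218123]
 [365.59869536 280.89411588]
 [276.00060404 269.39602453]
 [361.44498045 269.23840482]]
[]
```

View pics/t5.png

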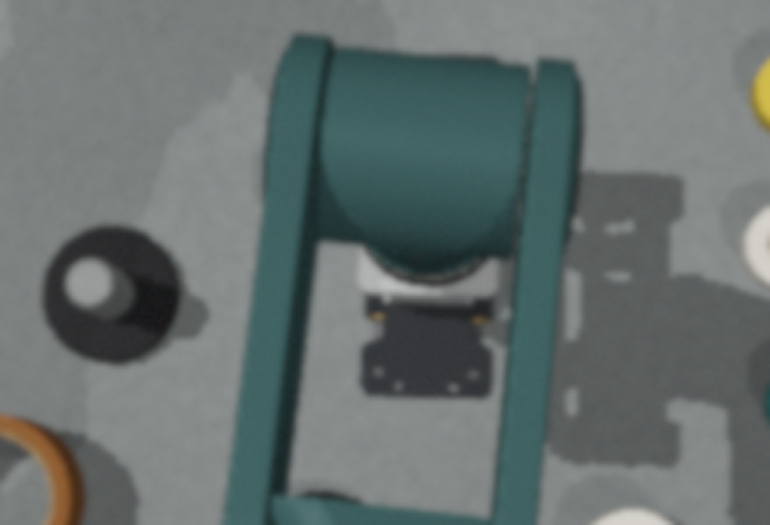

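```bash
python3 - <<'E'
from h import *
s=snapshot("scene");a=cv2.imread("pics/w4.png")[190:390,180:460]
p=proj(s,[[.6455,.0078,.0072]])[0].astype(int);print(p)
b=s["img"][p[1]-90:p[1]+50,p[0]-98:p[0]+98]
cv2.imwrite("pics/c6.png",np.hstack([cv2.resize(a,(400,286),interpolation=cv2.INTER_CUBIC),cv2.resize(b,(400,286),interpolation=cv2.INTER_CUBIC)]))
E
```

```text
[331 246]
```

View pics/c6.png

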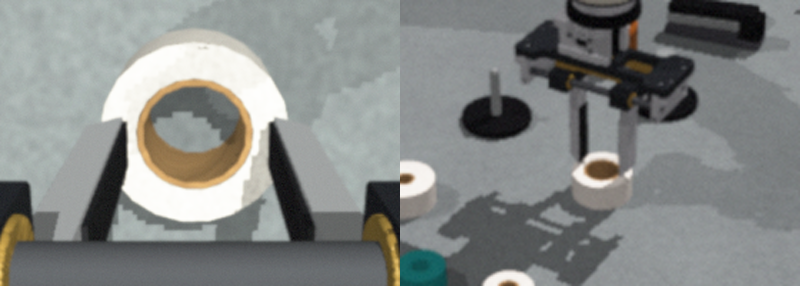

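```bash
python3 - <<'E'
from h import *
s=snapshot("scene");w=snapshot("wrist")
print(w["camera_matrix"])
for z in (.0072,.02,.03,.04,.05):
    print(z,[proj(s,[[.6455+dx,.0078+dy,z]])[0].round(1).tolist() for dx,dy in ((-.0235,0),(.0235,0))],
    [proj(w,[[.6455+dx,.0158,z]])[0].round(1).tolist() for dx in (-.0235,.0235)])
g=s["img"][220:252,300:365];cv2.imwrite("pics/c7.png",cv2.resize(g,None,fx=12,fy=12,interpolation=cv2.INTER_NEAREST))
E
```

```text
[[397.55280458   0.         318.2178062 ]
 [  0.         397.55280458 239.91097126]
 [  0.           0.           1.        ]]
0.0072 [[322.7, 243.8], [341.0, 250.1]] [[275.7, 255.5], [361.9, 255.4]]
0.02 [[322.7, 239.2], [341.1, 245.5]] [[273.2, 262.4], [364.7, 262.2]]
0.03 [[322.7, 235.6], [341.2, 241.8]] [[271.1, 268.4], [367.1, 268.2]]
0.04 [[322.7, 231.9], [341.2, 238.1]] [[268.7, 275.0], [369.8, 274.8]]
0.05 [[322.6, 228.2], [341.3, 234.4]] [[266.0, 282.3], [372.7, 282.1]]
```

View pics/c7.png

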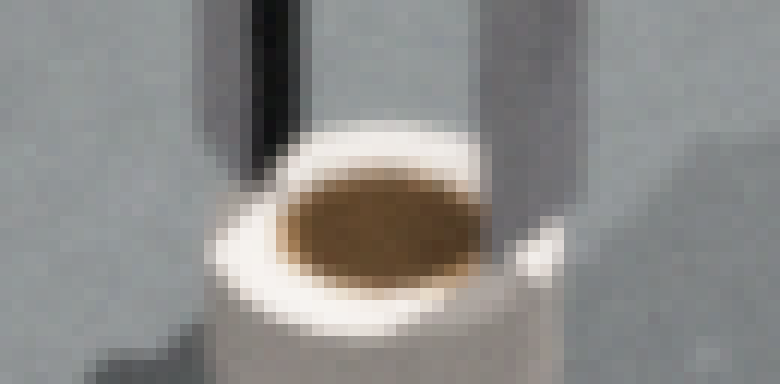

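Both views put the real fingertips about 28–33 mm behind the reported TCP: they are at z≈0.035 while it reads 0.007. They closed just above the roll, which hasn't moved. I'll open, go about 25 mm lower watching the force, and grip again.

Request:
arm_command --commands "0 0 0 0 0 0 1; 0 0 0 0 0 0 1; 0 0 0 0 0 0 1; 0 0 0 0 0 0 1; 0 0 0 0 0 0 1; 0 -1 8 0 0 0 1; 0 0 8 0 0 0 1; 0 0 5 0 0 0 1; 0 0 0 0 0 0 1"

```text
time: 7.8
tool_pos: [0.6438, 0.0079, -0.0163]
ee_rot: [3.138, -0.0, 1.57]
wrist_force: [-0.2, -0.8, -0.2]
width: 0.0939
```

Request:
arm_command --commands "0 -1 4 0 0 0 1; 0 0 0 0 0 0 1; 0 0 0 0 0 0 0.5; 0 0 0 0 0 0 0.5; 0 0 0 0 0 0 0.5; 0 0 0 0 0 0 0.5; 0 0 0 0 0 0 0.5"

```text
time: 8.68
tool_pos: [0.6434, 0.0078, -0.0199]
ee_rot: [3.137, 0.0, 1.57]
wrist_force: [-0.3, -1.1, 0.1]
width: 0.0665
```

Gripped at 66.5 mm. Lifting and moving toward the thick spindle.

Request:
arm_command --commands "0 0 -20 0 0 0 0.5; 0 0 -35 0 0 0 0.5; 0 0 -35 0 0 0 0.5; 35 -4 -5 0 0 0 0.5; 35 -4 0 0 0 0 0.5; 35 -4 0 0 0 0 0.5; 35 -4 0 0 0 0 0.5; 25 -4 0 0 0 0 0.5; 0 0 0 0 0 0 0.5; 0 0 0 0 0 0 0.5"

```text
time: 9.93
tool_pos: [0.6269, 0.1764, 0.0935]
ee_rot: [3.121, -0.001, 1.568]
wrist_force: [-0.2, 0.1, -1.1]
width: 0.0666
```

```bash
python3 - <<'E'
from h import *
s=snapshot("wrist");cv2.imwrite("pics/w8.png",s["img"])
o=robot.get_obs();p=np.array(o["tool_pos"]);zt=p[2]+.02+.03
print("roll hole",ell(s,p[:2],zt,.018,win=1.3),"out",ell(s,p[:2],zt,.033,lo=140))
print("disc",ell(s,(.6203,.2023),.01,.042,dark=True,win=1.2))
plan(.6203,.2023,p[2],3,hand=.5)
E
```

```text
roll hole (array([318.4, 304.2]), array([87.1, 93.5]), np.float64(83.9), array([0.6257, 0.177 ])) out (array([316.9, 312.7]), array([60.2, 86.5]), np.float64(153.5), array([0.625 , 0.1731]))
disc (array([306.1, 192.5]), array([ 94.9, 112.8]), np.float64(113.5), array([0.6195, 0.2087]))
now [0.627  0.1763 0.0936] [ 3.121e+00 -1.000e-03  1.567e+00] w 0.0666 t 9.975
8.6 -2.3 -0.0 1.2 -0.1 -0.2 0.5; 8.7 -2.2 -0.0 0.0 0.0 0.0 0.5; 8.7 -2.2 -0.0 0.0 0.0 0.0 0.5
```

View pics/w8.png

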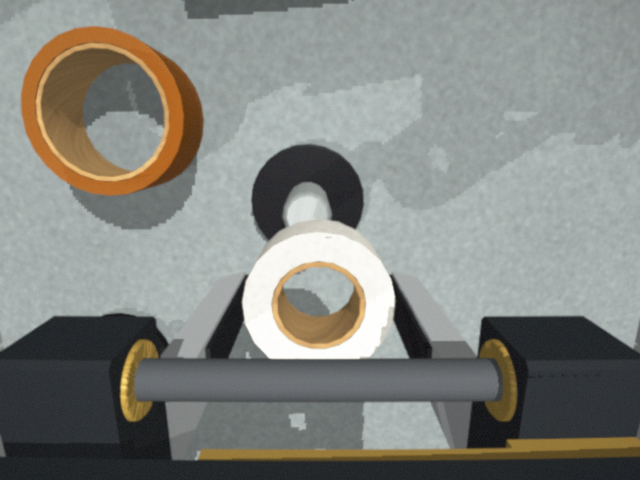

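The roll is held level with its hole at (318,304), and the disc centre is near (307.5,198). Moving over the post and checking through the hole.

Request:
arm_command --commands "10 -2 0 1.2 0 0 0.5; 8 -1.5 0 0 0 0 0.5; 5 0 0 0 0 0 0.5; 0 0 0 0 0 0 0.5; 0 0 0 0 0 0 0.5"

```text
time: 10.6
tool_pos: [0.6239, 0.1984, 0.0932]
ee_rot: [-3.139, -0.001, 1.564]
wrist_force: [0.5, 0.6, -0.3]
width: 0.0668
```

```bash
python3 - <<'E'
from h import *
s=snapshot("wrist");cv2.imwrite("pics/w9.png",s["img"][180:380,180:460])
o=robot.get_obs();p=np.array(o["tool_pos"]);zt=p[2]+.02+.03
print("roll hole",ell(s,p[:2],zt,.018,win=1.3))
print("post px",proj(s,[[.6205,.2025,.07]]),"hole bottom px",proj(s,[[p[0]-.001,p[1],zt-.03]]))
plan(.622,.202,p[2],1,hand=.5)
E
```

```text
roll hole (array([318. , 303.8]), array([79.9, 90.3]), np.float64(84.2), array([0.6237, 0.1992]))
post px [[313.09535708 251.04958709]] hole bottom px [[316.69085119 281.6627695 ]]
now [0.6239 0.1984 0.0933] [-3.139e+00 -1.000e-03  1.564e+00] w 0.0666 t 10.65
3.6 -1.9 0.0 -0.1 -0.0 -0.4 0.5
```

View pics/w9.png

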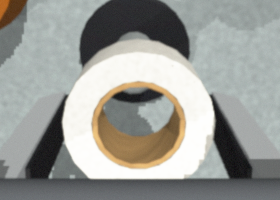

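Request:
arm_command --commands "3.5 -3 10 0 0 0.4 0.5; 0 0 18 0 0 0 0.5; 0 0 5 0 0 0 0.5; 0 0 0 0 0 0 0.5; 0 0 0 0 0 0 0.5"

```text
time: 11.28
tool_pos: [0.6196, 0.2017, 0.0564]
ee_rot: [-3.137, -0.0, 1.556]
wrist_force: [-0.1, -0.3, -1.7]
width: 0.0666
```

```bash
cat > chk.py <<'E'
from h import *
import sys
zoff,hgt,rad,tx,ty=map(float,sys.argv[1:6])
s=snapshot("wrist")
o=robot.get_obs();p=np.array(o["tool_pos"]);e=ell(s,p[:2],p[2]+zoff+hgt,rad,win=1.3)
print("hole",e,"err x,y mm (world, to go)",((np.array([tx,ty])-e[3])*1e3).round(1),"bottom z",round(p[2]+zoff,4))
print(p.round(4),np.round(o["ee_rot"],3),o["wrist_force"],o["width"])
E
python3 chk.py .02 .03 .018 .6205 .2025
```

```text
hole (array([318., 304.]), array([79.4, 89.4]), np.float64(84.2), array([0.6195, 0.2024])) err x,y mm (world, to go) [1.  0.1] bottom z 0.0766
[0.6197 0.2017 0.0566] [-3.137 -0.     1.556] [-0.30920864 -0.82651141  0.09981731] 0.06648475481441912
```

Request:
arm_command --commands "0 1 5 -0.3 0 0 0.5; 0 0 6 0 0 0 0.5; 0 0 6 0 0 0 0.5; 0 0 0 0 0 0 0.5"

```text
time: 11.82
tool_pos: [0.6212, 0.2017, 0.0392]
ee_rot: [3.139, -0.0, 1.556]
wrist_force: [0.6, -0.3, -1.0]
width: 0.0665
```

```bash
python3 chk.py .02 .03 .018 .6205 .2025
```

```text
hole (array([317.8, 303.7]), array([80.1, 90. ]), np.float64(84.3), array([0.6207, 0.2026])) err x,y mm (world, to go) [-0.2 -0.1] bottom z 0.0596
[0.6215 0.2018 0.0396] [ 3.139e+00 -1.000e-03  1.556e+00] [ 0.55316894  0.27866335 -0.6038046 ] 0.06639667425482801
```

Post engaged by 10 mm with no contact force. Lowering the rest.

Request:
arm_command --commands "0 0 10 0 0 0 0.5; 0 0 12 0 0 0 0.5; 0 0 12 0 0 0 0.5; 0 0 5 0 0 0 0.5; 0 0 0 0 0 0 0.5; 0 0 0 0 0 0 0.5"

```text
time: 12.62
tool_pos: [0.6213, 0.2017, -0.0029]
ee_rot: [3.14, -0.0, 1.556]
wrist_force: [0.6, 0.6, 0.0]
width: 0.0664
```

Request:
arm_command --commands "0 0 3 0 0 0 0.5; 0 0 3 0 0 0 0.5; 0 0 2 0 0 0 0.5; 0 0 0 0 0 0 0.5"

```text
time: 13.12
tool_pos: [0.6223, 0.2019, -0.0098]
ee_rot: [3.137, -0.001, 1.556]
wrist_force: [0.4, -0.0, -1.3]
width: 0.066
```

Request:
arm_command --commands "0 0 2 0 0 0 0.5; 0 0 0 0 0 0 0.5"

```text
time: 13.38
tool_pos: [0.6226, 0.202, -0.0095]
ee_rot: [3.136, -0.001, 1.556]
wrist_force: [0.2, 0.5, 0.1]
width: 0.0663
```

Request:
arm_command --commands "0 0 4 0 0 0 0.5"

```text
time: 13.5
tool_pos: [0.6231, 0.2022, -0.01]
ee_rot: [3.135, -0.002, 1.556]
wrist_force: [-7.3, -1.8, 21.0]
width: 0.0665
```

Request:
arm_command --commands "0 0 0 0 0 0 0.5"

```text
time: 13.62
tool_pos: [0.6236, 0.2023, -0.0093]
ee_rot: [3.133, -0.002, 1.556]
wrist_force: [-0.3, 0.1, -0.6]
width: 0.066
```

Contact is confirmed (21 N transient). Opening and rising.

Request:
arm_command --commands "0 0 0 0 0 0 1; 0 0 0 0 0 0 1; 0 0 0 0 0 0 1; 0 0 0 0 0 0 1; 0 0 -20 0.4 0 0 1; 0 0 -40 0 0 0 1; 0 0 -40 0 0 0 1; 0 0 -20 0 0 0 1; -30 -10 0 0 0 0 1; -48 -15 0 0 0 0 1; -48 -15 0 0 0 0 1; -48 -15 0 0 0 0 1"

```text
time: 15.12
tool_pos: [0.5647, 0.0275, 0.1107]
ee_rot: [-3.14, -0.001, 1.563]
wrist_force: [0.3, 0.0, 0.1]
width: 0.0941
```

Request:
arm_command --commands "-48 -15 0 0 0 0 1; -48 -15 0 0 0 0 1; -48 -15 0 0 0 0 1; -48 -15 0 0 0 0 1; -48 -15 0 0 0 0 1; -45 -13 0 0 0 0 1; 0 0 0 0 0 0 1; 0 0 0 0 0 0 1"

```text
time: 16.12
tool_pos: [0.4693, -0.2681, 0.1107]
ee_rot: [3.141, -0.0, 1.558]
wrist_force: [-0.0, 1.4, -0.2]
width: 0.0943
```

```bash
python3 - <<'E'
from h import *
s=snapshot("wrist");cv2.imwrite("pics/w10.png",s["img"])
print("hole",ell(s,(.4667,-.2833),.026,.018,win=1.3))
plan(.4667,-.2833,.04,3)
E
```

```text
hole (array([311.8, 256.6]), array([48.6, 51. ]), np.float64(47.0), array([ 0.4639, -0.2853]))
now [ 0.4694 -0.268   0.1107] [3.141 0.    1.559] w 0.0942 t 16.175
-5.1 -0.9 23.6 0.0 0.0 -0.7 1; -5.1 -0.9 23.6 0.0 0.0 0.0 1; -5.1 -0.9 23.6 0.0 0.0 0.0 1
```

View pics/w10.png

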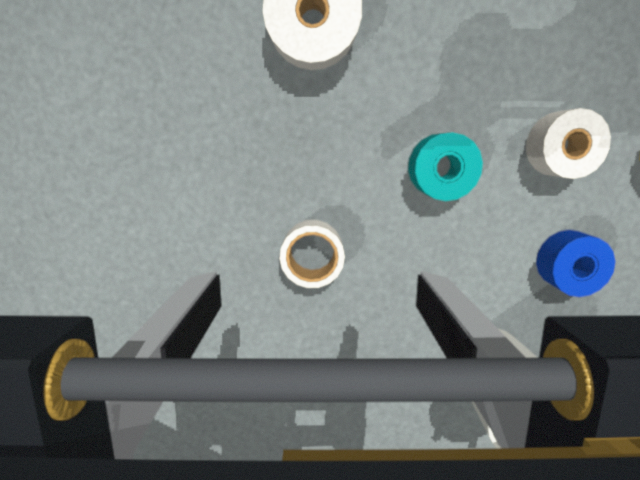

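The wide small roll shows at (312,257), which gives (0.464, -0.285). Descending to it.

Request:
arm_command --commands "-8 -3 25 0 0 -0.7 1; -5 -1 30 0 0 0 1; -2 0 25 0 0 0 1; 0 0 5 0 0 0 1; 0 0 0 0 0 0 1"

```text
time: 16.8
tool_pos: [0.4697, -0.2772, 0.0257]
ee_rot: [3.137, 0.001, 1.582]
wrist_force: [-0.1, -0.4, 0.7]
width: 0.094
```

```bash
python3 - <<'E'
from h import *
s=snapshot("wrist")
print("hole",ell(s,(.4639,-.2853),.026,.018,win=1.3))
plan(.4639,-.2853,-.019,3)
E
```

```text
hole (array([308.5, 282.9]), array([64.8, 70.2]), np.float64(65.0), array([ 0.464 , -0.2851]))
now [ 0.4698 -0.2773  0.026 ] [3.137e+00 1.000e-03 1.582e+00] w 0.0939 t 16.85
-2.6 -2.1 15.0 0.3 0.1 0.6 1; -2.7 -2.0 15.0 0.0 0.0 0.0 1; -2.7 -2.0 15.0 0.0 0.0 0.0 1
```

Request:
arm_command --commands "-6 -4 8 0.3 0 0.6 1; -2 -2 8 0 0 0 1; 0 0 10 0 0 0 1; 0 0 10 0 0 0 1; 0 0 6 0 0 0 1; 0 0 0 0 0 0 1"

```text
time: 17.6
tool_pos: [0.4646, -0.2867, -0.0169]
ee_rot: [3.139, 0.003, 1.571]
wrist_force: [0.8, 0.4, 1.0]
width: 0.0944
```

```bash
python3 - <<'E'
from h import *
plan(.464,-.2851,-.019,1)
E
```

```text
now [ 0.4646 -0.2867 -0.0169] [3.139e+00 3.000e-03 1.571e+00] w 0.0944 t 17.6
1.6 -0.6 2.1 0.1 0.2 0.0 1
```

Request:
arm_command --commands "1.5 0 2 0.1 0.2 0 1; 0 0 0 0 0 0 1; 0 0 0 0 0 0 0.35; 0 0 0 0 0 0 0.35; 0 0 0 0 0 0 0.35; 0 0 0 0 0 0 0.35; 0 0 0 0 0 0 0.35; 0 0 0 0 0 0 0.35; 0 0 0 0 0 0 0.35"

```text
time: 18.73
tool_pos: [0.4656, -0.2856, -0.0178]
ee_rot: [3.139, 0.001, 1.571]
wrist_force: [0.4, 0.4, -0.7]
width: 0.0489
```

Gripped (48.9 mm). Lifting and carrying it to the thick spindle.

Request:
arm_command --commands "0 0 -20 0 0 0 0.35; 0 0 -35 0 0 0 0.35; 0 0 -35 0 0 0 0.35; 0 0 -28 0 0 0 0.35; 35 11 0 0 0 0 0.35; 48 15 0 0 0 0 0.35; 48 15 0 0 0 0 0.35; 48 15 0 0 0 0 0.35; 48 15 0 0 0 0 0.35; 48 15 0 0 0 0 0.35; 48 15 0 0 0 0 0.35; 48 15 0 0 0 0 0.35"

```text
time: 20.23
tool_pos: [0.5845, 0.093, 0.103]
ee_rot: [3.139, 0.001, 1.563]
wrist_force: [1.1, -0.3, 0.2]
width: 0.0488
```

Request:
arm_command --commands "40 14 0 0 0 0 0.35; 30 10 0 0 0 0 0.35; 0 0 0 0 0 0 0.35; 0 0 0 0 0 0 0.35; 0 0 0 0 0 0 0.35"

```text
time: 20.85
tool_pos: [0.6088, 0.1671, 0.1013]
ee_rot: [-3.141, 0.002, 1.567]
wrist_force: [0.0, 0.6, -0.7]
width: 0.0491
```

```bash
python3 chk.py .0178 .026 .018 .6205 .2025; python3 -c "
from h import *
s=snapshot('wrist');cv2.imwrite('pics/w11.png',s['img'])
o=robot.get_obs();plan(.621,.2015,o['tool_pos'][2],2,hand=.35)"
```

```text
hole (array([317.4, 304.7]), array([63.7, 79.8]), np.float64(81.3), array([0.6081, 0.1649])) err x,y mm (world, to go) [12.4 37.6] bottom z 0.1191
[0.6088 0.1669 0.1013] [-3.141e+00  2.000e-03  1.567e+00] [-0.23530914 -0.72425045  0.62173214] 0.04850942318092496
now [0.6089 0.167  0.1014] [-3.142e+00  2.000e-03  1.567e+00] w 0.049 t 20.95
17.3 6.0 -0.0 -0.0 0.1 -0.2 0.35; 17.2 6.1 0.0 0.0 0.0 0.0 0.35
```

View pics/w11.png

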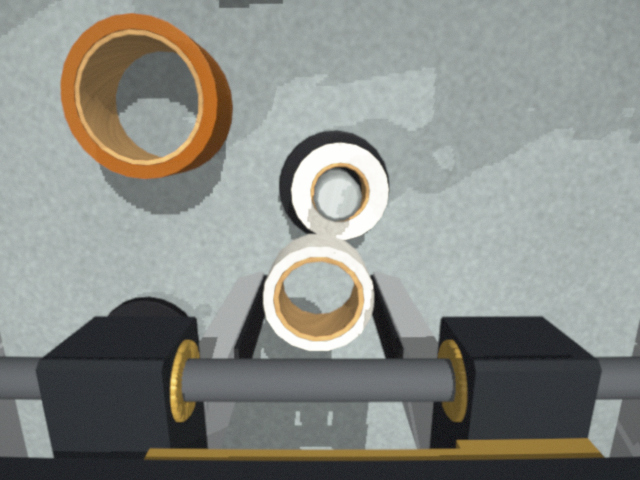

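The large roll sits on the disc around the post (340,192). The held small roll's hole is at about (319,299), which is on the TCP, with a slightly skewed threshold fit. Target TCP is (0.621, 0.202).

Request:
arm_command --commands "14 5 0 0 0 0 0.35; 12 4 0 0 0 0 0.35; 7 2 5 0 0 0 0.35; 0 0 0 0 0 0 0.35; 0 0 0 0 0 0 0.35"

```text
time: 21.58
tool_pos: [0.621, 0.2016, 0.0961]
ee_rot: [3.141, 0.002, 1.566]
wrist_force: [0.4, -0.6, 0.2]
width: 0.0491
```

```bash
sed -i 's/win=1.3)/win=1.3,lo=float(sys.argv[6]) if len(sys.argv)>6 else None,dark=len(sys.argv)>6)/' chk.py; for l in 130 170; do python3 chk.py .0178 .026 .018 .6205 .2025 $l;done
```

```text
hole (array([305.8, 295.4]), array([37.5, 61.7]), np.float64(81.2), array([0.6152, 0.2038])) err x,y mm (world, to go) [ 5.3 -1.3] bottom z 0.1138
[0.6208 0.2016 0.096 ] [-3.142e+00  2.000e-03  1.565e+00] [-0.37345053  0.04878084 -0.74595261] 0.04875038244043894
hole (array([316. , 305.6]), array([57.2, 82.3]), np.float64(81.3), array([0.6196, 0.199 ])) err x,y mm (world, to go) [0.9 3.5] bottom z 0.1139
[0.6209 0.2015 0.0961] [3.141e+00 2.000e-03 1.565e+00] [ 0.17558213 -0.43817189 -0.29584501] 0.04862941047654561
```

```bash
cat > chk2.py <<'E'
from h import *
import sys
zoff,hgt,rad,tx,ty=map(float,sys.argv[1:6])
s=snapshot("wrist");o=robot.get_obs();p=np.array(o["tool_pos"]);z=p[2]+zoff+hgt
c=proj(s,[[*p[:2],z]])[0];r=np.linalg.norm(proj(s,[[p[0]+rad,p[1],z]])[0]-c);W=int(1.45*r)
x0,y0=(c-W).astype(int);hsv=cv2.cvtColor(s["img"][y0:y0+2*W,x0:x0+2*W],cv2.COLOR_BGR2HSV)
m=cv2.inRange(hsv,(5,90,40),(25,255,255));m[max(0,355-y0):]=0
n,l,st,_=cv2.connectedComponentsWithStats(m);m=(l==1+np.argmax(st[1:,4])).astype(np.uint8)
h=cv2.convexHull(cv2.findNonZero(m));f=np.zeros_like(m);cv2.fillConvexPoly(f,h,1)
k=max(cv2.findContours(f,cv2.RETR_EXTERNAL,cv2.CHAIN_APPROX_NONE)[0],key=len)
e=cv2.fitEllipse(k);uv=np.array(e[0])+[x0,y0];q=at(s,uv,z)[:2]
print("rim px",uv.round(1),np.round(e[1],1),"expect",round(2*r,1),"world",q.round(4),"off from TCP mm",((q-p[:2])*1e3).round(1),"to go x,y mm",((np.array([tx,ty])-q)*1e3).round(1),"bottom",round(p[2]+zoff,4))
E
python3 chk2.py .0178 .026 .018 .6205 .2025
```

```text
rim px [318.3 298.6] [82.6 89.2] expect 81.3 world [0.6206 0.2022] off from TCP mm [-0.3  0.8] to go x,y mm [-0.1  0.3] bottom 0.114
```

The hole is within 0.3 mm of the post axis. Lowering, to check just after engagement.

Request:
arm_command --commands "0 0 15 0 0 0 0.35; 0 0 18 0 0 0 0.35; 0 0 8 0 0 0 0.35; 0 0 7 0 0 0 0.35; 0 0 0 0 0 0 0.35; 0 0 0 0 0 0 0.35"

```text
time: 22.48
tool_pos: [0.6201, 0.2004, 0.0435]
ee_rot: [-3.14, 0.002, 1.564]
wrist_force: [0.3, 0.9, -0.6]
width: 0.0487
```

```bash
python3 chk2.py .0178 .026 .018 .6205 .2025
```

```text
rim px [318.3 298.6] [82.6 89.2] expect 81.3 world [0.6199 0.2011] off from TCP mm [-0.1  0.7] to go x,y mm [0.6 1.4] bottom 0.0613
```

Request:
arm_command --commands "1.5 0.5 6 0 0 0 0.35; 0 0 6 0 0 0 0.35; 0 0 4 0 0 0 0.35; 0 0 2 0 0 0 0.35; 0 0 0 0 0 0 0.35"

```text
time: 23.15
tool_pos: [0.6211, 0.2022, 0.0251]
ee_rot: [-3.141, 0.002, 1.564]
wrist_force: [0.7, 0.4, -0.8]
width: 0.0491
```

Request:
arm_command --commands "0 0 2 0 0 0 0.35; 0 0 2 0 0 0 0.35"

```text
time: 23.4
tool_pos: [0.6214, 0.2022, 0.0222]
ee_rot: [3.141, 0.002, 1.564]
wrist_force: [-2.7, -0.9, 7.0]
width: 0.0489
```

Contact at exactly the expected height. Releasing, then heading to the narrow large roll.

Request:
arm_command --commands "0 0 0 0 0 0 0.35; 0 0 0 0 0 0 1; 0 0 0 0 0 0 1; 0 0 0 0 0 0 1; 0 0 0 0 0 0 1; 0 0 0 0 0 0 1; 0 0 -20 0 0 0 1; 0 0 -35 0 0 0 1; 0 0 -35 0 0 0 1; -30 -15 0 0 0 0 1; -45 -22 0 0 0 0 1; -45 -22 0 0 0 0 1"

```text
time: 24.9
tool_pos: [0.5642, 0.083, 0.1238]
ee_rot: [3.13, 0.0, 1.57]
wrist_force: [-0.2, 0.3, 0.0]
width: 0.0939
```

Request:
arm_command --commands "-45 -22 0 0 0 0 1; -45 -22 0 0 0 0 1; -45 -22 0 0 0 0 1; -35 -17 0 0 0 0 1; -20 -10 0 0 0 0 1; 0 0 0 0 0 0 1; 0 0 0 0 0 0 1"

```text
time: 25.78
tool_pos: [0.4706, -0.1155, 0.1361]
ee_rot: [3.109, 0.006, 1.566]
wrist_force: [-0.1, 0.2, 0.7]
width: 0.094
```

```bash
python3 - <<'E'
from h import *
s=snapshot("wrist");cv2.imwrite("pics/w12.png",s["img"])
for l in (None,130): print("hole",ell(s,(.4678,-.11),.03,.009,win=1.5,lo=l,dark=True))
print("out",ell(s,(.4678,-.11),.03,.033,lo=165,win=1.3))
print("thin disc",ell(s,(.4666,.0702),.01,.042,dark=True,win=1.3))
plan(.4678,-.11,.04,3)
E
```

```text
hole (array([310.1, 225.6]), array([24.2, 26. ]), np.float64(22.3), array([ 0.4671, -0.1135]))
hole (array([310.1, 225.5]), array([20.1, 20.8]), np.float64(22.3), array([ 0.4671, -0.1134]))
out (array([309.8, 223.8]), array([81.5, 81.6]), np.float64(81.7), array([ 0.4669, -0.112 ]))
thin disc (array([302.2,  21.8]), array([ 56., 108.]), np.float64(111.2), array([0.4627, 0.0421]))
now [ 0.4707 -0.1154  0.1361] [3.11  0.006 1.566] w 0.094 t 25.825
2.0 -2.0 32.0 1.8 0.3 -0.3 1; 1.8 -1.0 32.0 0.0 0.0 0.0 1; 1.8 -1.0 32.0 0.0 0.0 0.0 1
```

View pics/w12.png

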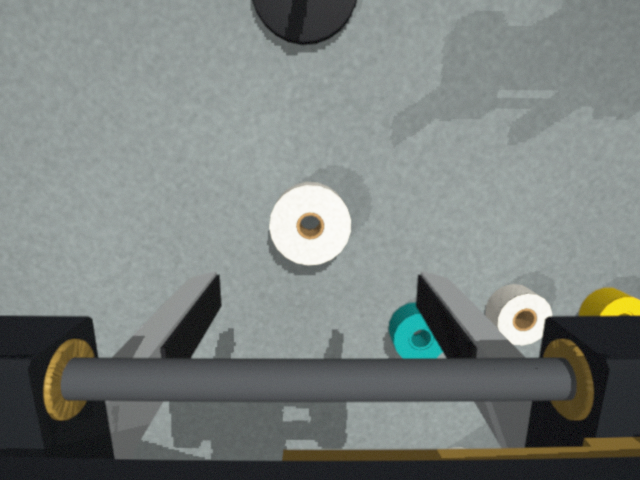

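The narrow large roll is at (310,225), which gives (0.467, -0.113). Correcting tilt and descending.

Request:
arm_command --commands "1 -3 25 1.8 0.3 0 1; 0 -1 32 0 0 0 1; 0 0 32 0 0 0 1; 0 0 12 0 0 0 1; 0 0 0 0 0 0 1"

```text
time: 26.45
tool_pos: [0.4667, -0.1098, 0.0263]
ee_rot: [-3.132, -0.003, 1.573]
wrist_force: [1.2, -0.5, 0.8]
width: 0.0939
```

```bash
python3 - <<'E'
from h import *
s=snapshot("wrist")
print("hole",ell(s,(.467,-.113),.03,.009,win=1.5,dark=True))
plan(.467,-.113,-.019,3)
E
```

```text
hole (array([319.3, 277.7]), array([37. , 40.2]), np.float64(33.2), array([ 0.467 , -0.1134]))
now [ 0.4671 -0.11    0.0269] [-3.133e+00 -3.000e-03  1.573e+00] w 0.094 t 26.5
-1.1 0.1 15.3 -0.5 -0.2 0.1 1; -1.0 -0.0 15.3 0.0 0.0 0.0 1; -1.0 -0.0 15.3 0.0 0.0 0.0 1
```

Request:
arm_command --commands "-3 0 8 -0.5 -0.2 0 1; 0 0 12 0 0 0 1; 0 0 12 0 0 0 1; 0 0 8 0 0 0 1; 0 0 0 0 0 0 1; 0 0 0 0 0 0 1"

```text
time: 27.25
tool_pos: [0.4693, -0.1141, -0.0131]
ee_rot: [3.136, 0.003, 1.573]
wrist_force: [0.6, -0.0, 0.4]
width: 0.0939
```

Request:
arm_command --commands "1 -2 4 0.3 0.2 0 1; 0 0 2 0 0 0 1; 0 0 0 0 0 0 1; 0 0 0 0 0 0 0.5; 0 0 0 0 0 0 0.5; 0 0 0 0 0 0 0.5; 0 0 0 0 0 0 0.5; 0 0 0 0 0 0 0.5; 0 0 0 0 0 0 0.5"

```text
time: 28.38
tool_pos: [0.4681, -0.1133, -0.0184]
ee_rot: [3.139, -0.0, 1.573]
wrist_force: [-0.1, 0.6, -0.3]
width: 0.0662
```

Gripped (66.2 mm). Lifting and approaching the thin spindle, stopping short to measure it.

Request:
arm_command --commands "0 0 -20 0 0 0 0.5; 0 0 -35 0 0 0 0.5; 0 0 -35 0 0 0 0.5; 0 0 -28 0 0 0 0.5; 35 0 0 0 0 0 0.5; 40 0 0 0 0 0 0.5; 30 0 0 0 0 0 0.5; 0 0 0 0 0 0 0.5; 0 0 0 0 0 0 0.5"

```text
time: 29.5
tool_pos: [0.4659, -0.0059, 0.1011]
ee_rot: [-3.14, -0.001, 1.571]
wrist_force: [0.1, -0.3, -1.9]
width: 0.0663
```

```bash
python3 chk2.py .0184 .03 .009 .4666 .0702; python3 - <<'E'
from h import *
s=snapshot("wrist");cv2.imwrite("pics/w13.png",s["img"])
print("disc",ell(s,(.4666,.0702),.01,.042,dark=True,win=1.25,lo=75))
print("post top px pred",proj(s,[[.4666,.0702,.07],[.4666,.0702,.01]]))
plan(.4666,.0702,.1,3,hand=.5)
E
```

```text
rim px [318.3 303.8] [46.4 50.4] expect 41.7 world [ 0.4657 -0.0059] off from TCP mm [-0.2  0.1] to go x,y mm [ 0.9 76.1] bottom 0.1195
disc (array([317.1, 130.8]), array([111.7, 115.7]), np.float64(115.2), array([0.4645, 0.0704]))
post top px pred [[320.19498593 127.83749891]
 [319.98809763 131.00056422]]
now [ 0.4659 -0.0062  0.1011] [-3.14e+00 -2.00e-03  1.57e+00] w 0.0665 t 29.6
25.5 0.2 0.4 -0.1 -0.1 -0.1 0.5; 25.5 0.2 0.4 0.0 0.0 0.0 0.5; 25.5 0.2 0.4 0.0 0.0 0.0 0.5
```

View pics/w13.png

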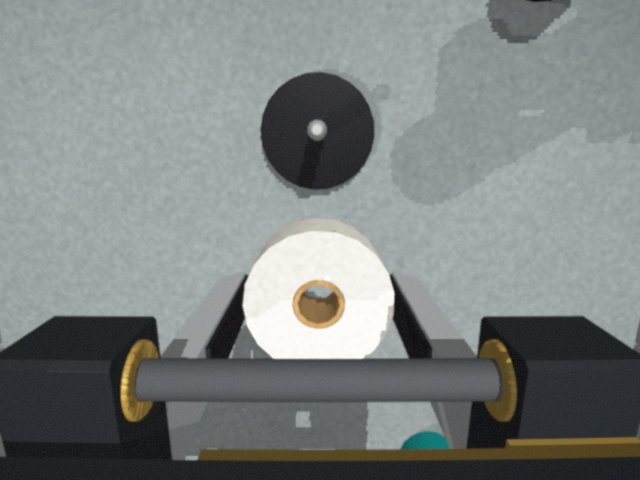

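The thin post top is at (317,129) and its disc at (317,131), which gives (0.4647, 0.0700). The held hole is on the TCP.

Request:
arm_command --commands "25 -0.5 0 0 0 0 0.5; 25 -0.5 0 0 0 0 0.5; 20 0 0 0 0 0 0.5; 0 0 0 0 0 0 0.5; 0 0 0 0 0 0 0.5"

```text
time: 30.22
tool_pos: [0.4657, 0.06, 0.1006]
ee_rot: [-3.139, 0.001, 1.561]
wrist_force: [1.0, -0.4, -1.0]
width: 0.0664
```

```bash
python3 chk2.py .0184 .03 .009 .4647 .0700;python3 -c "
from h import *
plan(.4648,.07,.06,2,hand=.5)"
```

```text
rim px [318.3 303.8] [46.4 50.4] expect 41.7 world [0.4656 0.0601] off from TCP mm [-0.1  0.2] to go x,y mm [-0.9  9.9] bottom 0.119
now [0.4657 0.06   0.1006] [-3.139  0.     1.561] w 0.0663 t 30.275
5.0 -0.4 20.3 -0.2 0.0 -0.6 0.5; 5.0 -0.5 20.3 0.0 0.0 0.0 0.5
```

Request:
arm_command --commands "10 -1 0 -0.2 0 -0.6 0.5; 0 0 15 0 0 0 0.5; 0 0 15 0 0 0 0.5; 0 0 8 0 0 0 0.5; 0 0 0 0 0 0 0.5; 0 0 0 0 0 0 0.5"

```text
time: 31.02
tool_pos: [0.4638, 0.0689, 0.0585]
ee_rot: [-3.14, 0.001, 1.57]
wrist_force: [0.1, 1.2, -0.8]
width: 0.0661
```

```bash
python3 chk2.py .0184 .03 .009 .4647 .0700;python3 -c "
from h import *
plan(.4648,.07,.045,2,hand=.5)"
```

```text
rim px [318.3 303.8] [46.4 50.4] expect 41.7 world [0.4636 0.0691] off from TCP mm [-0.2  0.2] to go x,y mm [1.1 0.9] bottom 0.0769
now [0.4638 0.0689 0.0585] [-3.14e+00  1.00e-03  1.57e+00] w 0.0663 t 31.075
0.5 0.5 6.8 -0.1 0.1 -0.1 0.5; 0.5 0.5 6.8 0.0 0.0 0.0 0.5
```

Request:
arm_command --commands "1 1 4 0 0 0 0.5; 0 0 6 0 0 0 0.5; 0 0 6 0 0 0 0.5; 0 0 0 0 0 0 0.5"

```text
time: 31.58
tool_pos: [0.4655, 0.07, 0.0422]
ee_rot: [-3.141, 0.001, 1.57]
wrist_force: [-0.4, -0.6, -1.6]
width: 0.0664
```

```bash
python3 chk2.py .0184 .03 .009 .4647 .0700
```

```text
rim px [318.2 303.8] [46.4 50.5] expect 41.8 world [0.4652 0.0703] off from TCP mm [-0.5  0.3] to go x,y mm [-0.5 -0.3] bottom 0.0609
```

Request:
arm_command --commands "0 0 10 0 0 0 0.5; 0 0 12 0 0 0 0.5; 0 0 12 0 0 0 0.5; 0 0 6 0 0 0 0.5; 0 0 3 0 0 0 0.5; 0 0 0 0 0 0 0.5"

```text
time: 32.38
tool_pos: [0.4653, 0.07, -0.0042]
ee_rot: [-3.141, 0.001, 1.57]
wrist_force: [-0.2, -0.2, 0.1]
width: 0.0663
```

Request:
arm_command --commands "0 0 2 0 0 0 0.5; 0 0 2 0 0 0 0.5"

```text
time: 32.62
tool_pos: [0.4661, 0.07, -0.0075]
ee_rot: [3.141, 0.001, 1.57]
wrist_force: [-0.3, -0.3, -2.1]
width: 0.0665
```

Request:
arm_command --commands "0 0 2.5 0 0 0 0.5; 0 0 2.5 0 0 0 0.5"

```text
time: 32.88
tool_pos: [0.4663, 0.0699, -0.0086]
ee_rot: [3.141, 0.001, 1.57]
wrist_force: [-7.3, -0.2, 17.5]
width: 0.0664
```

Seated (17.5 N at the expected height). Releasing, then on to the narrow small roll.

Request:
arm_command --commands "0 0 0 0 0 0 0.5; 0 0 0 0 0 0 1; 0 0 0 0 0 0 1; 0 0 0 0 0 0 1; 0 0 0 0 0 0 1; 0 0 -20 0 0 0 1; 0 0 -40 0 0 0 1; 0 0 -40 0 0 0 1; 0 0 -20 0 0 0 1; -30 20 0 0 0 0 1; -40 28 0 0 0 0 1; -40 28 0 0 0 0 1"

```text
time: 34.38
tool_pos: [0.5435, -0.0397, 0.1159]
ee_rot: [3.138, 0.001, 1.576]
wrist_force: [-0.1, -0.0, 0.5]
width: 0.0942
```

Request:
arm_command --commands "-40 28 0 0 0 0 1; -40 28 0 0 0 0 1; -40 28 0 0 0 0 1; -30 21 0 0 0 0 1; -15 10 0 0 0 0 1; 0 0 0 0 0 0 1; 0 0 0 0 0 0 1"

```text
time: 35.25
tool_pos: [0.6629, -0.2124, 0.1122]
ee_rot: [-3.141, -0.002, 1.572]
wrist_force: [0.7, 0.0, 0.0]
width: 0.0939
```

```bash
python3 - <<'E'
from h import *
s=snapshot("wrist");cv2.imwrite("pics/w14.png",s["img"])
for l in (None,130): print("hole",ell(s,(.66,-.2),.026,.009,win=1.5,lo=l,dark=True))
print("out",ell(s,(.66,-.2),.026,.025,lo=165,win=1.3))
plan(.66,-.2,.03,3)
E
```

```text
hole (array([312.2, 221.4]), array([25.2, 25.5]), np.float64(23.9), array([ 0.658 , -0.2023]))
hole (array([312.6, 221.3]), array([21.2, 21.8]), np.float64(23.9), array([ 0.6582, -0.2022]))
out (array([305.5, 214.9]), array([69.1, 89.1]), np.float64(66.4), array([ 0.6529, -0.1974]))
now [ 0.6628 -0.2123  0.1123] [-3.141e+00 -2.000e-03  1.572e+00] w 0.0941 t 35.3
4.1 -0.9 27.4 -0.0 -0.1 0.1 1; 4.1 -0.9 27.4 0.0 0.0 0.0 1; 4.1 -0.9 27.4 0.0 0.0 0.0 1
```

View pics/w14.png

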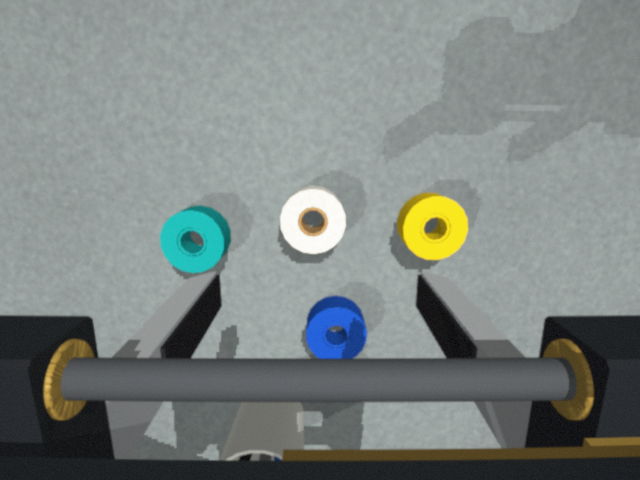

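The narrow small roll is the white one at (312,221), which gives (0.658, -0.202), between turquoise (196,240) and yellow (435,227). I'll narrow the opening to about 70 mm and descend.

Request:
arm_command --commands "4 -2 10 0 0 0 0.75; 4 -1 25 0 0 0 0.75; 0 0 30 0 0 0 0.75; 0 0 15 0 0 0 0.75; 0 0 0 0 0 0 0.75; 0 0 0 0 0 0 0.75"

```text
time: 36.05
tool_pos: [0.6587, -0.1988, 0.0316]
ee_rot: [3.14, -0.002, 1.577]
wrist_force: [0.1, -0.1, 0.9]
width: 0.0704
```

```bash
python3 - <<'E'
from h import *
s=snapshot("wrist")
print("hole",ell(s,(.658,-.2022),.026,.009,win=1.5,dark=True))
plan(.6581,-.2022,-.018,3)
E
```

```text
hole (array([317.8, 271.9]), array([31.4, 32.1]), np.float64(31.8), array([ 0.6582, -0.2021]))
now [ 0.6588 -0.1988  0.0317] [ 3.140e+00 -2.000e-03  1.577e+00] w 0.0707 t 36.1
-1.2 -0.3 16.6 0.1 -0.1 0.4 1; -1.1 -0.2 16.6 0.0 0.0 0.0 1; -1.1 -0.2 16.6 0.0 0.0 0.0 1
```

Request:
arm_command --commands "-3.5 -0.5 8 0 -0.1 0.4 0.75; 0 0 12 0 0 0 0.75; 0 0 12 0 0 0 0.75; 0 0 8 0 0 0 0.75; 0 0 4 0 0 0 0.75; 0 0 0 0 0 0 0.75; 0 0 0 0 0 0 0.75"

```text
time: 36.98
tool_pos: [0.6594, -0.2033, -0.0139]
ee_rot: [3.137, 0.001, 1.569]
wrist_force: [-0.5, 0.2, 0.8]
width: 0.0703
```

Request:
arm_command --commands "1 -1 4 0.2 0 0 0.75; 0 0 0 0 0 0 0.75; 0 0 0 0 0 0 0.35; 0 0 0 0 0 0 0.35; 0 0 0 0 0 0 0.35; 0 0 0 0 0 0 0.35; 0 0 0 0 0 0 0.35"

```text
time: 37.85
tool_pos: [0.6591, -0.2024, -0.0169]
ee_rot: [3.139, 0.002, 1.57]
wrist_force: [-0.4, 0.5, 0.2]
width: 0.0496
```

Gripped (49.6 mm). Lifting and carrying it to the thin spindle.

Request:
arm_command --commands "0 0 -20 0 0 0 0.35; 0 0 -35 0 0 0 0.35; 0 0 -35 0 0 0 0.35; 0 0 -28 0 0 0 0.35; 30 -21 0 0 0 0 0.35; 40 -28 0 0 0 0 0.35; 40 -28 0 0 0 0 0.35; 40 -28 0 0 0 0 0.35; 40 -28 0 0 0 0 0.35; 35 -25 0 0 0 0 0.35; 20 -14 0 0 0 0 0.35; 0 0 0 0 0 0 0.35"

```text
time: 39.35
tool_pos: [0.4872, 0.0487, 0.1213]
ee_rot: [3.114, 0.005, 1.568]
wrist_force: [0.5, 0.3, -1.1]
width: 0.0493
```

```bash
python3 chk2.py .0169 .026 .009 .4648 .0700;python3 -c "
from h import *
plan(.465,.0695,.1,2,hand=.35)"
```

```text
rim px [318.3 298.5] [45.2 48.6] expect 40.3 world [0.4858 0.0493] off from TCP mm [-2.2  1.3] to go x,y mm [-21.   20.7] bottom 0.1383
now [0.4879 0.048  0.1214] [3.113 0.006 1.567] w 0.0495 t 39.4
10.7 -11.8 10.3 1.6 0.3 -0.2 0.35; 10.7 -11.5 10.7 0.0 0.0 0.0 0.35
```

Request:
arm_command --commands "10 -10 8 1.6 0.3 0 0.35; 8 -8 6 0 0 0 0.35; 2 -3 6 0 0 0 0.35; 0 0 0 0 0 0 0.35; 0 0 0 0 0 0 0.35"

```text
time: 40.02
tool_pos: [0.467, 0.067, 0.0994]
ee_rot: [-3.139, 0.001, 1.564]
wrist_force: [-0.1, -0.2, -0.2]
width: 0.0496
```

```bash
python3 chk2.py .0169 .026 .009 .4648 .0700;python3 -c "
from h import *
plan(.465,.0695,.06,2,hand=.35)"
```

```text
rim px [318.3 298.5] [45.2 48.6] expect 40.4 world [0.4669 0.0674] off from TCP mm [-0.1  0.3] to go x,y mm [-2.1  2.6] bottom 0.1162
now [0.467  0.067  0.0993] [-3.139e+00  1.000e-03  1.564e+00] w 0.0496 t 40.075
1.2 -0.9 19.7 -0.2 0.1 -0.4 0.35; 1.2 -1.0 19.7 0.0 0.0 0.0 0.35
```

Request:
arm_command --commands "2.5 -2 10 -0.2 0 -0.4 0.35; 0 0 16 0 0 0 0.35; 0 0 10 0 0 0 0.35; 0 0 3 0 0 0 0.35; 0 0 0 0 0 0 0.35; 0 0 0 0 0 0 0.35"

```text
time: 40.83
tool_pos: [0.4647, 0.0694, 0.0571]
ee_rot: [-3.142, 0.001, 1.571]
wrist_force: [-0.2, 0.8, -1.2]
width: 0.0499
```

```bash
python3 chk2.py .0169 .026 .009 .4648 .0700;python3 -c "
from h import *
plan(.465,.0695,.045,2,hand=.35)"
```

```text
rim px [318.2 298.5] [45.2 48.6] expect 40.4 world [0.4644 0.0698] off from TCP mm [-0.3  0.4] to go x,y mm [0.4 0.2] bottom 0.074
now [0.4647 0.0694 0.0571] [3.142e+00 1.000e-03 1.571e+00] w 0.0493 t 40.875
0.1 0.1 6.1 0.0 0.1 -0.0 0.35; 0.1 0.1 6.1 0.0 0.0 0.0 0.35
```

On axis. Lowering onto the large roll.

Request:
arm_command --commands "0 0.4 5 0 0 0 0.35; 0 0 7 0 0 0 0.35; 0 0 7 0 0 0 0.35; 0 0 0 0 0 0 0.35; 0 0 5 0 0 0 0.35; 0 0 4 0 0 0 0.35; 0 0 0 0 0 0 0.35"

```text
time: 41.75
tool_pos: [0.4655, 0.0694, 0.0276]
ee_rot: [3.141, 0.001, 1.571]
wrist_force: [-0.1, -0.4, -0.4]
width: 0.0493
```

Request:
arm_command --commands "0 0 2.5 0 0 0 0.35; 0 0 2.5 0 0 0 0.35"

```text
time: 42.0
tool_pos: [0.4659, 0.0694, 0.0229]
ee_rot: [3.14, 0.001, 1.571]
wrist_force: [-4.2, 1.5, 9.6]
width: 0.0496
```

Contact at the expected height. Releasing, rising and backing off for the final check.

Request:
arm_command --commands "0 0 0 0 0 0 0.35; 0 0 0 0 0 0 1; 0 0 0 0 0 0 1; 0 0 0 0 0 0 1; 0 0 0 0 0 0 1; 0 0 0 0 0 0 1; 0 0 -20 0 0 0 1; 0 0 -40 0 0 0 1; 0 0 -40 0 0 0 1; 0 0 -20 0 0 0 1; -40 0 0 0 0 0 1; -50 0 0 0 0 0 1"

```text
time: 43.5
tool_pos: [0.466, -0.0199, 0.147]
ee_rot: [3.139, 0.001, 1.578]
wrist_force: [0.5, -0.3, -0.6]
width: 0.0938
```

Request:
arm_command --commands "-50 0 0 0 0 0 1; -50 0 0 0 0 0 1; -50 0 0 0 0 0 1; -40 0 0 0 0 0 1; 0 0 0 0 0 0 1; 0 0 0 0 0 0 1"

```text
time: 44.25
tool_pos: [0.4666, -0.2181, 0.1474]
ee_rot: [3.137, 0.001, 1.574]
wrist_force: [0.2, 0.6, -0.4]
width: 0.0942
```

```bash
python3 - <<'E'
from h import *
t=snapshot("top");s=snapshot("scene");o=robot.get_obs();print(o["tool_pos"],o["width"],o["time"])
for n,v in (("top",t),("scene",s)):
    for q in ("parcel_tape","pen_tub","stapler"):
        r=models.tip_of(q,v)
        if r: uv=np.array(r[0]["centre"])*[640,480];print(n,q,uv.round(),at(v,uv,0)[:2].round(3))
a=cv2.resize(t["img"][180:340,120:320],(400,320),interpolation=cv2.INTER_CUBIC);b=cv2.resize(s["img"][130:290,240:440],(400,320),interpolation=cv2.INTER_CUBIC)
cv2.imwrite("pics/final.png",np.hstack([a,b]))
E
```

```text
[ 0.46674299 -0.2176072   0.14748876] 0.09396042678534622 44.35
top parcel_tape [203. 293.] [0.496 0.261]
top pen_tub [508. 242.] [ 0.621 -0.384]
top stapler [151. 241.] [0.603 0.379]
scene parcel_tape [329. 186.] [0.502 0.248]
scene pen_tub [212. 358.] [ 0.619 -0.387]
scene stapler [387. 174.] [0.608 0.379]
```

View pics/final.png

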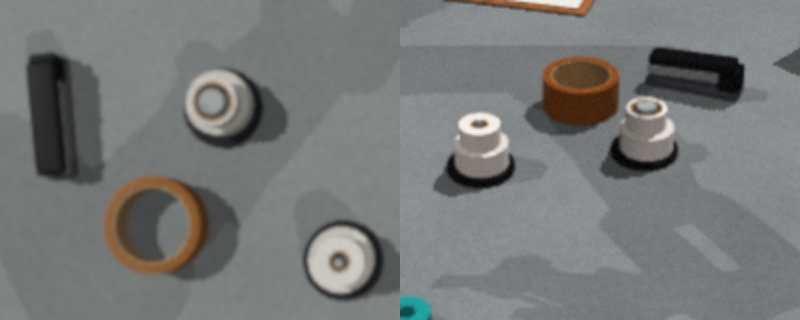

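Both stacks stand flat and in the right order. The tape, stapler and tub are where they were, within the detectors' error. Handing in.

```bash
python3 -c "
from bench import robot
print(robot.close_job())"
```

```text
the job is handed in; nothing more can be done
None
```

All four rolls are on their spindles and the job is handed in, at about 44 s of the 104 s allowed. The two wide-core rolls are on the thick spindle and the two narrow-core rolls on the thin one, with the larger roll at the bottom on each.

- **Placing:** I lowered each roll while gripped and released it only after the wrist felt contact, 7–21 N. Each time, the height matched the roll lying flat on what was under it.
- **Last checks:** The final top and scene pictures show both stacks upright and flat, with the arm clear of them.
- **Bystanders:** The network's positions for the tape, tub and stapler agree with the starting ones to about 5 mm. The exception is the tape in the scene view, which read about 19 mm different (0.261 m at the start or in the top view, 0.248 m in the last scene reading). In the pictures it looks unmoved, and the arm never touched it.
- **Fingertip disagreement:** The real fingertips end about 30 mm behind the reported tool point. Because of that, the first grasp closed just above the wide large roll without moving it. I lowered the later grasps to allow for this.
- **Hole fit:** One brightness-based fit of a held roll's hole was unreliable. I replaced it with a fit to the brown core rim.

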